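Lay the test piece down in the grooving jig

TASK

The long grooved wooden off-cut stands on end in the channel of the grooving jig. By pushing with the fingers only, tip it over toward the aluminium end stop so that it lies flat in the channel with its grooves up, and push it along until its end is fully home against the stop. Never pick it up, and leave the other things on the bench alone.

Things in the scene. Friction and masses are not known exactly. Their poses are not given: they have to be found in the camera images.
- jig: Grooving jig, fixed: plywood base 220x125x12 mm, origin under its centre, own x along the channel toward the end stop. Floor of the channel 12 mm above the bench; two dark wooden rails, 22 wide, 12 mm high above the floor, leave it 55 mm wide, centred on y = 0, open at the x = -110 mm end. Aluminium end stop, 105 wide, 20 mm high above the floor, face at x = +90 mm.
- jig_stop (a point): Middle of the end stop's face, 22 mm above the bench; its axes are the jig's (x from the channel into the stop).
- long_block: Long pine off-cut 110x45x20 mm, 0.09 kg, loose, cross grooves on one wide face. Stands on end on the channel floor (top 122 mm above the bench), grooved face away from the stop; once tipped toward the stop it ends 30 to 65 mm short of it. Origin: centre of the plain wide face; own y along its length (up while standing, toward the stop once lying), z out of the grooved face.
- block_foot (a point): Centre of the long off-cut's end that it stands on at the start; once lying this is the trailing end, where it can be pushed along.
- block_head (a point): Centre of the long off-cut's other end: the top while standing, the leading end, which meets the stop, once lying.
- block_groove (a point): Centre of the grooved wide face of the long off-cut; 32 mm above the bench when it lies grooves up on the channel floor.
- short_block: short pine off-cut standing on end, grooved like the long one, 45 wide, 20 thick, 80 mm tall; origin on the ungrooved wide face, 40 mm above the bench; a bystander
- oil_bottle: yellow oil bottle with a red nozzle, upright, 36 mm across, 130 mm tall, origin under its base; a bystander
- depth_guide: black plastic guide foot, 52x62x52 mm, origin under its centre; a bystander
- tape: red roll of tape lying flat, 57 mm across, 18 mm high, origin under its centre; a bystander
- collet_key: small flat spanner, 81 mm long, 8 mm high, origin under its centre; a bystander
- marker: white marker pen with a black cap, lying, 131 mm long, 18 mm high, origin under its centre; a bystander
- tape_measure: yellow tape measure, 40x81x66 mm, origin under its centre; a bystander

How it is judged (in metres and radians):
On the way:
1. the long off-cut has been tipped over and lies flat on the channel floor, grooves up (angle between long_block's own z axis and vertical below 0.12 rad and height (world z) of block_groove below 0.038 m), for 0.1 s.
At the end, for the whole second after the job is handed in: The long off-cut lies flat (within 0.08 rad) on the channel floor between the rails, grooves up, its leading end within 4 mm of the stop's face, and is at rest (angle between long_block's own z axis and vertical below 0.08 rad and height (world z) of block_groove between 0.027 and 0.036 m and x of block_head in the frame of jig_stop between -0.004 and 0.004 m and y of long_block in the frame of jig between -0.008 and 0.008 m and angle between the y axis of long_block and the x axis of jig, either way round below 0.1 rad and linear speed of long_block below 0.01 m/s); the robot touches nothing.
It fails at once if the long off-cut is pushed with the arm or the gripper's body instead of the fingers (contact force between the arm and long_block above 1 N).
It fails at once if the long off-cut is lifted off the channel floor (its foot end or its middle rises well above where tipping takes it) (height (world z) of block_foot above 0.04 m or height (world z) of long_block above 0.085 m).
It fails at once if another thing on the bench is moved by more than 20 mm or tipped over (distance of any of short_block, oil_bottle, depth_guide, tape, collet_key, marker, tape_measure from where it was at the start of the episode above 0.02 m).
It also fails if it takes over 38 s, if anything falls off the work surface, if the arm or the gripper's body presses on something with over 40 N, if the wrist force passes 120 N, or if a joint passes its speed limit or range.

ROBOT

A 6-joint arm with a two-finger parallel gripper is mounted at the origin on a cart in front of the work surface, level with it; the furniture and walls round the work are solid. World frame = base frame: x ahead of the robot, y to its left, z up, the work surface at z = 0. Lengths are in mm, angles in degrees, forces in N, time in s.
With the tool pointing down it reaches from about 325 to 900 mm from the base axis. Payload 6.1 kg.
Tool frame: the origin (TCP) lies at the very end of the fingers, on their centre line; the grasp point (between the pads) lies grip_point_offset behind it (grip_point_offset is the distance from the TCP to the grasp point, in mm); z points along the fingers, y is the line along which they close (so a half turn about z gives the same grasp; the last joint's range is limited). The gripper opens to 85 mm and grips with 20 to 120 N. Pads are 22 mm wide; open, the fingers measure 114 mm over their backs; the gripper's body (76 mm by 85 mm) begins 54 mm behind the grasp point. The pads swing forward as they close: fully open they stand 13 mm farther back than shut.
Start: joints at [61.358, 12.628, 87.462, -0, 79.91, -7.225], TCP at [228.22, 581.834, 231.3] pointing down, gripper open.
Joint ranges: [-170.65, 170.65], [-52.31, 119.04], [5.05, 147.46], [-71.25, 251.25], [11.57, 151.72], [-153.62, 153.62]. Speed limits (degrees/s): [147.25, 147.25, 172.46, 180, 180, 180].

INTERFACE

Orientations are given as a 3x3 rotation matrix whose columns are the frame's x, y, z axes.
In Python, from bench import state, snapshot, calibration, sign_off, look_for, cut_out, tip_of, grip_point_offset gives the robot as it stands.
- The arm moves only by the tool servo_tool, never from a script. Its argument "deltas" is a list of rows, each a list of 3 entries, a list of its own where there are three numbers: the closure in counts, from 0 (fully open) to 255 (shut), then the shift along the tool's x, y, z in cm, then the turn, a rotation vector about the tool's x, y, z in degrees. In form: [[grip, [x, y, z], [rx, ry, rz]], ...]. A call has 1 to 20 rows; each row shifts and turns the commanded pose from where the row before left it, along the tool's axes as they then stand; what a row does not reach is not made up. A row lasts 1/12 s, in which the tool goes at most 41.7 mm and 7.16 degrees, less where a joint would pass 70% of its speed; a pose out of reach is approached as far as the arm can. A call is refused whole if a number of a shift passes 4.17 or a number of a turn 7.16, either way. A call with a gripper value outside its range is refused whole. The fingers move at their own pace and stop on an object; "squeeze" is the grip in N (left out, the last holds). Time passes only in rows, so rows that do not move let the fingers close. It gives the time, the measured TCP pose, the force, the opening and the grip force at its end, in the units of the state.
- state(): the state, without advancing time (a new reading comes with each control period).
- snapshot(name): name is "side" or "top"; returns the picture (384x512x3 uint8, red, green, blue); there is no depth.
- calibration(name): a dict with "intrinsics" (3x3 intrinsics, pixels), "T" (4x4, takes a point from camera to world coordinates). Camera axes: x right, y down, z forward; pixel columns grow to the right and rows downward; lengths in mm; the calibration is good to about 2 mm. A picture is of the moment at which its call begins. calibration takes no time and is no camera call.
- sign_off(): hands the job in; it is judged then, once.
Trained networks look in the newest picture that a camera, given by its name, has taken for a name from the list of things; names that differ only in an ending like _2 or _b are one class to them, and where a whole thing is asked for, a point or a joint stands for the part that bears it (a point fixed in the world has none). Each returns a list of dicts, best first, with "score" (0 to 1); they miss things now and then, are a little off and sometimes report something else, mostly with a low value. They report only what shows in the picture. A call takes as long as a camera call.
- look_for(camera, label): "pixel" ([column, row] in pixels, amid what is visible of it).
- cut_out(camera, label): "mask" (384x512 bool, what is visible of it) and "pixel" ([column, row] in pixels, amid what is visible of it).
- tip_of(camera, label): "pixel" ([column, row] in pixels: a listed point, or the origin of a listed thing).
The state is a dict: "clock": time; "qpos": joint angles; "joint_vel": joint speeds; "joint_torque": joint torques, N m; "position": TCP position; "tcp_rot": TCP orientation; "ft_force": force on the tool from outside, world axes, zero at the start; "wrist_torque": the same for the moment, N m; "width": opening from 0.0 (shut) to 1.0 (fully open); "finger_force": force on a finger pad.
Only numpy, scipy, OpenCV 4.12 (cv2) and the standard library are available. Lean on these libraries where they do the work, as an engineer would, in place of code of your own. Each camera call takes 0.05 s, during which the arm holds its last target. There are 200 camera calls.

## Working session

There is one attempt and no reset: what is moved stays moved. The work goes in short steps, Python scripts to look and compute and a tool call to move; the robot and the scene stay as the last step left them, time stands still between calls to the robot, and variables do not carry over. Pictures are saved under pics/ and viewed, at most 10 in all, crops included, and the job is handed in when it is done.

Besides the shell and the picture viewer there is one more tool, called after "Request:" by a JSON object that holds its "method" and its "body". servo_tool: Moves the arm, as the interface text tells. Its arguments: {"type":"object","properties":{"deltas":{"type":"array","items":{"type":"array"}},"squeeze":{"type":"number"}},"required":["deltas"]}

```bash
mkdir -p pics; ls
python3 - <<'E'
from bench import *
import cv2,numpy as np
for n in("side","top"):
    im=snapshot(n); cv2.imwrite(f"pics/{n}0.png",im[:,:,::-1])
    c=calibration(n); print(n,np.round(c["intrinsics"],1).tolist(),np.round(c["T"],3).tolist())
    for l in("block_foot","block_head","block_groove","jig_stop","jig","long_block"):
        print(l,[(np.round(d["pixel"],1).tolist(),round(d["score"],2)) for d in tip_of(n,l)[:2]])
s=state();print({k:np.round(v,3).tolist() for k,v in s.items()},grip_point_offset)
E
```

```text
pics
side [[456.0, 0.0, 259.6], [0.0, 456.0, 194.4], [0.0, 0.0, 1.0]] [[-1.0, -0.01, -0.019, 602.005], [0.01, 0.584, -0.812, 1191.8], [0.019, -0.812, -0.583, 937.976], [0.0, 0.0, 0.0, 1.0]]
block_foot [([243.4, 204.7], 0.9), ([260.9, 161.6], 0.57)]
block_head [([244.1, 183.2], 0.96), ([211.4, 173.7], 0.18)]
block_groove [([243.5, 192.0], 0.59)]
jig_stop [([227.9, 155.1], 0.74), ([242.7, 240.6], 0.63)]
jig [([243.4, 226.7], 0.79), ([244.1, 197.1], 0.41)]
long_block [([245.2, 223.0], 0.72), ([242.2, 198.6], 0.65)]
top [[457.2, 0.0, 255.6], [0.0, 457.2, 187.1], [0.0, 0.0, 1.0]] [[-0.045, -0.974, 0.222, 259.903], [-0.999, 0.046, -0.004, 32.307], [-0.007, -0.222, -0.975, 1637.639], [0.0, 0.0, 0.0, 1.0]]
block_foot [([262.3, 186.7], 0.41)]
block_head [([267.6, 182.1], 0.46)]
block_groove [([268.6, 185.2], 0.54)]
jig_stop [([214.6, 186.5], 0.67)]
jig [([245.4, 186.7], 0.89)]
long_block [([262.4, 187.0], 0.51)]
{'clock': 0.7, 'qpos': [61.357, 12.624, 87.46, 0.002, 79.912, -7.224], 'joint_vel': [0.041, 0.026, -0.034, -0.038, 0.054, 0.004], 'joint_torque': [-0.001, -49.669, -38.964, -0.001, 0.001, -0.0], 'position': [228.23, 581.847, 231.362], 'tcp_rot': [[-0.931, 0.365, 0.0], [0.365, 0.931, 0.0], [0.0, 0.0, -1.0]], 'ft_force': [-0.215, 0.996, 0.79], 'wrist_torque': [0.005, -0.036, 0.02], 'finger_force': 0.0, 'width': 1.004} 18.700000000000003
```

Run:
```python
import cv2,numpy as np
a=cv2.imread("pics/side0.png")[110:310,150:350];b=cv2.imread("pics/top0.png")[90:290,150:350]
cv2.imwrite("pics/c0.png",np.hstack([cv2.resize(x,(400,400),interpolation=cv2.INTER_CUBIC) for x in(a,b)]))
a=cv2.imread("pics/side0.png");b=cv2.imread("pics/top0.png")
cv2.imwrite("pics/c1.png",np.hstack([cv2.resize(x,(400,300)) for x in(a,b)]))
```

```text
(no output)
```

View pics/c0.png

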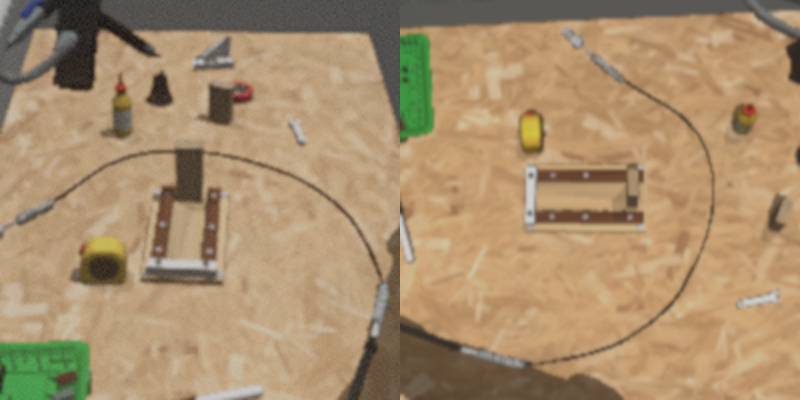

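View pics/c1.png

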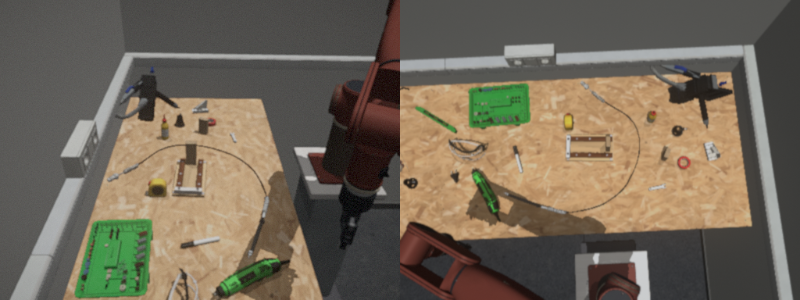

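The side view shows the block standing at the far end of the channel, around (243,197), with the stop nearest the camera at about (242,243). In the top view the jig runs from the stop at (215,187) to the block at about (265,184), so its x axis is roughly world +y. Next I'll measure it more precisely.

```bash
cat > h.py <<'E'
import numpy as np,cv2
from bench import *
C={n:calibration(n) for n in("side","top")}
def back(n,p,z):
    p=np.atleast_2d(np.float64(p)); K=C[n]["intrinsics"];T=np.array(C[n]["T"])
    d=(np.linalg.inv(K)@np.c_[p,np.ones(len(p))].T).T@T[:3,:3].T; o=T[:3,3]
    return o+d*((z-o[2])/d[:,2])[:,None]
def proj(n,P):
    T=np.linalg.inv(np.array(C[n]["T"])); P=np.atleast_2d(P)@T[:3,:3].T+T[:3,3]; q=P@np.array(C[n]["intrinsics"]).T
    return q[:,:2]/q[:,2:]
E
python3 - <<'E'
from h import *
np.set_printoptions(precision=1,suppress=True)
for n,l,p,z in [("top","stop",(214.6,186.5),22),("top","jig",(245.4,186.7),0),("top","foot",(262.3,186.7),12),("top","head",(267.6,182.1),122),("side","foot",(243.4,204.7),12),("side","head",(244.1,183.2),122),("side","groove",(243.5,192),67),("side","stop",(242.7,240.6),22),("side","jig",(243.4,226.7),0)]: print(n,l,back(n,p,z)[0])
im=cv2.imread("pics/top0.png"); h=cv2.cvtColor(im,cv2.COLOR_BGR2HSV)
sub=np.zeros(im.shape[:2],bool); sub[165:208,205:275]=1
# rails: dark brown; stop: light grey
rail=sub&(h[:,:,2]<125)&(h[:,:,1]>90); stop=sub&(h[:,:,1]<50)&(h[:,:,2]>140)
for nm,m,z in(("rail",rail,24),("stop",stop,32)):
    k,lab,st,ce=cv2.connectedComponentsWithStats(m.astype(np.uint8))
    for i in range(1,k):
        if st[i,4]>40:
            yx=np.argwhere(lab==i)[:,::-1]; P=back("top",yx,z)
            v=np.linalg.svd(P[:,:2]-P[:,:2].mean(0),full_matrices=False)[2][0]
            print(nm,st[i],P.mean(0),P.min(0),P.max(0),np.degrees(np.arctan2(v[1],v[0])))
for m,l in(("top","long_block"),("side","long_block"),("top","jig")):
    for d in cut_out(m,l)[:1]:
        yx=np.argwhere(d["mask"])[:,::-1];print(m,l,d["score"],yx.min(0),yx.max(0),len(yx), cv2.minAreaRect(yx.astype(np.float32)))
        if l=="jig": P=back("top",yx,20)[:,:2]; print(P.min(0),P.max(0),cv2.minAreaRect(P.astype(np.float32)))
E
```

```text
top stop [636.5 174.9  22. ]
top jig [635.6  63.8   0. ]
top foot [629.9   2.   12. ]
top head [620.1 -14.8 122. ]
side foot [626.3 -36.8  12. ]
side head [623.3  -4.2 122. ]
side groove [625.8 -33.4  67. ]
side stop [624.8 156.3  22. ]
side jig [624.4  64.4   0. ]
rail [219 175  45   6 230] [664.   73.3  24. ] [652.   -2.3  24. ] [675.7 158.2  24. ] -91.72404978990784
rail [218 195  53   6 242] [589.1  72.3  24. ] [576.9 -23.8  24. ] [603.3 163.8  24. ] -92.99275129129767
stop [212 172   7  33 154] [630.7 173.1  32. ] [569.9 160.7  32. ] [688.1 184.6  32. ] 176.98716018153698
top long_block 0.59 [263 175] [268 194] 116 ((265.5, 184.5), (19.0, 5.0), 90.0)
side long_block 0.77 [238 181] [252 209] 392 ((245.0, 195.0), (28.0, 14.0), 90.0)
top jig 0.84 [212 172] [272 205] 1811 ((242.0, 188.5), (33.0, 60.0), 90.0)
[559.4 -35.1] [690.4 186. ] ((625.3145751953125, 75.63212585449219), (217.4495086669922, 122.69499969482422), 87.30950927734375)
```

Run:
```python
from h import *
from scipy.optimize import minimize
np.set_printoptions(precision=1,suppress=True)
M={}
for n in("top","side"):
    snapshot(n); M[n]={l:cut_out(n,l)[0]["mask"] for l in("long_block","jig")}
def boxmask(n,c,yaw,boxes):
    u=np.array([np.cos(yaw),np.sin(yaw)]);v=np.array([-u[1],u[0]]);m=np.zeros((384,512),np.uint8)
    big=np.zeros((384*4,512*4),np.uint8)
    for x0,x1,y0,y1,z0,z1 in boxes:
        P=[np.r_[c+u*x+v*y,z] for x in(x0,x1) for y in(y0,y1) for z in(z0,z1)]
        q=cv2.convexHull(np.float32(proj(n,np.array(P))*4+1.5)); cv2.fillConvexPoly(big,np.int32(q.round()),255)
    return cv2.resize(big,(512,384),interpolation=cv2.INTER_AREA)/255.
def fit(l,boxes,x0,ns):
    f=lambda p:sum(np.abs(boxmask(n,p[:2],np.radians(p[2]),boxes)-M[n][l]).sum() for n in ns)
    r=minimize(f,x0,method="Nelder-Mead",options=dict(initial_simplex=[x0]+[np.array(x0)+d for d in np.diag([8,8,3])]))
    print(l,ns,r.x,r.fun)
jb=[(-110,110,-62.5,62.5,0,12),(-110,90,-49.5,-27.5,12,24),(-110,90,27.5,49.5,12,24),(90,110,-52.5,52.5,12,32)]
for ns in(["top"],["side"],["top","side"]):
    fit("jig",jb,[626,70,87.2],ns); fit("long_block",[(-10,10,-22.5,22.5,12,122)],[624,-10,87.2],ns)
```

```text
jig ['top'] [625.5  72.8  85.6] 183.18039215686275
long_block ['top'] [624.    2.7  86.1] 276.62745098039215
jig ['side'] [626.5  72.   87.1] 172.4470588235294
long_block ['side'] [622.1 -14.3  89.3] 26.70980392156863
jig ['top', 'side'] [625.7  72.6  86.4] 364.9098039215686
long_block ['top', 'side'] [622.1 -13.2  88.6] 313.121568627451
```

Request:
{"method": "servo_tool", "body": {"deltas": [[255,[-3,-2.3,0],[0,0,0]],[255,[-3,-2.3,0],[0,0,0]],[255,[-3,-2.3,0],[0,0,0]],[255,[-3,-2.3,0],[0,0,0]],[255,[-3,-2.3,0],[0,0,0]],[255,[-3,-2.3,0],[0,0,0]],[255,[-3,-2.3,0],[0,0,0]],[255,[-3,-2.3,0],[0,0,0]],[255,[-3,-2.3,0],[0,0,0]],[255,[-3,-2.3,0],[0,0,0]],[255,[-3,-2.3,0],[0,0,0]],[255,[-3,-2.3,0],[0,0,0]],[255,[-3,-2.3,0],[0,0,0]],[255,[-3,-2.3,0],[0,0,0]],[255,[-3,-2.3,0],[0,0,0]],[255,[-3,-2.3,0],[0,0,0]],[255,[-3,-2.3,0],[0,0,0]],[255,[-3,-2.3,0],[0,0,0]],[255,[-3,-2.3,0],[0,0,0]],[255,[-3,-2.3,0],[0,0,0]]], "squeeze": 20}}

```text
clock: 2.82
position: [619.5, -67.3, 231.4]
tcp_rot: [[-0.931, 0.365, 0.0], [0.365, 0.931, 0.0], [-0.0, 0.0, -1.0]]
ft_force: [0.5, 0.9, -0.2]
width: 0.002
finger_force: 0.0
```

Request:
{"method": "servo_tool", "body": {"deltas": [[255,[0,0,0],[0,0,-6.1]],[255,[0,0,0],[0,0,-6.1]],[255,[0,0,0],[0,0,-6.1]],[255,[0,0,0],[0,0,0]],[255,[0,0,0],[0,0,0]]]}}

```text
clock: 3.23
position: [618.8, -65.6, 231.3]
tcp_rot: [[-0.998, 0.058, -0.0], [0.058, 0.998, -0.0], [0.0, -0.0, -1.0]]
ft_force: [0.9, -0.2, 0.1]
width: 0.004
finger_force: 0.0
```

Request:
{"method": "servo_tool", "body": {"deltas": [[255,[-0.3,-0.8,0],[0,0,0]],[255,[0,0,3.4],[0,0,0]],[255,[0,0,3.4],[0,0,0]],[255,[0,0,3.4],[0,0,0]],[255,[0,0,3.2],[0,0,0]],[255,[0,0,0],[0,0,0]],[255,[0,0,0],[0,0,0]]]}}

```text
clock: 3.82
position: [619.8, -73.5, 95.6]
tcp_rot: [[-0.998, 0.056, -0.005], [0.056, 0.998, 0.001], [0.005, 0.001, -1.0]]
ft_force: [1.0, 0.3, 0.7]
width: 0.0
finger_force: 0.0
```

Run:
```python
from h import *
o=[]
for n in("side","top"):
    im=snapshot(n)[:,:,::-1]; o.append(cv2.resize(im[130:280,180:330],(400,400),interpolation=cv2.INTER_CUBIC))
cv2.imwrite("pics/c2.png",np.hstack(o)); print(state()["position"],state()["ft_force"])
```

```text
[623.04506222 -74.19747273  99.83391751] [-0.05864127  0.10819355  1.49802486]
```

View pics/c2.png

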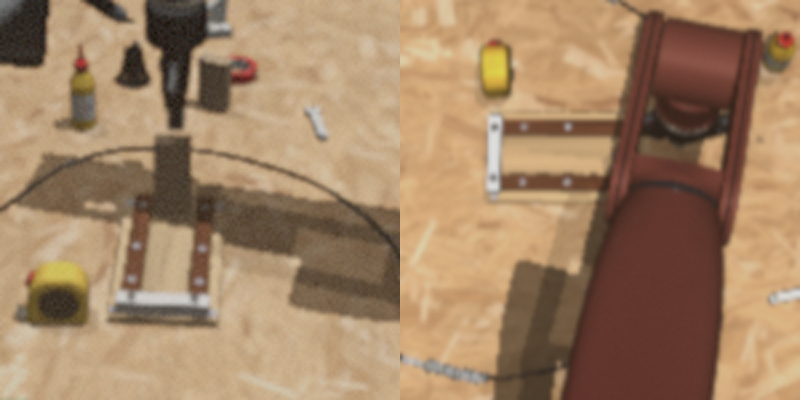

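The fingers are right behind the block, which is at about (245,197) in the side view, and centred on it. I'll push now.

Request:
{"method": "servo_tool", "body": {"deltas": [[255,[0,0.8,0],[0,0,0]],[255,[0,0.8,0],[0,0,0]],[255,[0,0.8,0],[0,0,0]],[255,[0,0.4,0],[0,0,0]],[255,[0,0.4,0],[0,0,0]],[255,[0,0.4,0],[0,0,0]],[255,[0,0.4,0],[0,0,0]],[255,[0,0.4,0],[0,0,0]],[255,[0,0.4,0],[0,0,0]],[255,[0,0.4,0],[0,0,0]],[255,[0,0.4,0],[0,0,0]],[255,[0,0.4,0],[0,0,0]],[255,[0,0.4,0],[0,0,0]],[255,[0,0.4,0],[0,0,0]],[255,[0,0.4,0],[0,0,0]],[255,[0,0.4,0],[0,0,0]],[255,[0,0,0],[0,0,0]],[255,[0,0,0],[0,0,0]],[255,[0,0,0],[0,0,0]]]}}

```text
clock: 5.5
position: [625.5, 2.2, 97.3]
tcp_rot: [[-0.999, 0.054, -0.0], [0.054, 0.999, -0.0], [0.0, -0.0, -1.0]]
ft_force: [-0.5, 0.4, -0.6]
width: 0.004
finger_force: 0.0
```

Run:
```python
from h import *
im=snapshot("side")[:,:,::-1]; cv2.imwrite("pics/c3.png",cv2.resize(im[150:270,180:320],(700,600),interpolation=cv2.INTER_CUBIC)); print(state()["position"],state()["ft_force"])
```

```text
[625.52344466   2.08389632  97.3265316 ] [-0.54622839  0.06987457 -0.16828661]
```

View pics/c3.png

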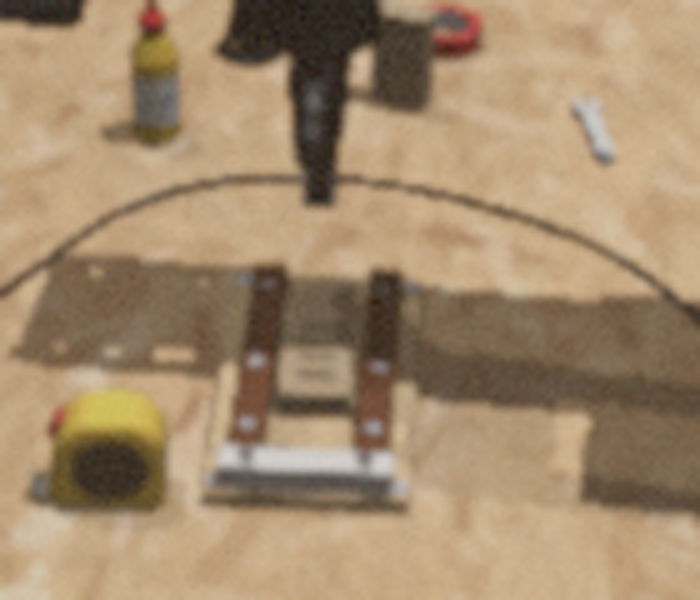

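The block has tipped over and lies grooves up between the rails, with its leading end at about (244,231). I'll back off, go down behind the trailing end, and measure where it is.

Request:
{"method": "servo_tool", "body": {"deltas": [[255,[0,-2.2,0],[0,0,0]],[255,[0,-2.2,0],[0,0,0]],[255,[0,-2.2,0],[0,0,0]],[255,[0,0,2],[0,0,0]],[255,[0,0,2],[0,0,0]],[255,[0,0,2],[0,0,0]],[255,[0,0,1.5],[0,0,0]],[255,[0,0,0],[0,0,0]],[255,[0,0,0],[0,0,0]],[255,[0,0,0],[0,0,0]]]}}

```text
clock: 6.38
position: [622.7, -63.9, 23.3]
tcp_rot: [[-0.999, 0.055, 0.001], [0.055, 0.999, -0.0], [-0.001, -0.0, -1.0]]
ft_force: [0.8, -1.0, 0.7]
width: -0.001
finger_force: 0.0
```

Run:
```python
from h import *
np.set_printoptions(precision=1,suppress=True)
im=snapshot("side")
for l,z in(("block_foot",22),("block_head",22),("block_groove",32),("jig_stop",22)):
    print(l,[(back("side",d["pixel"],z)[0],d["pixel"],d["score"]) for d in tip_of("side",l)[:2]])
s=state();print(s["position"],s["ft_force"])
print("head bottom",back("side",[244,232.4],12),"tail top",back("side",[244,206.6],32))
```

```text
block_foot [(array([619.4,  -3.4,  22. ]), [245.3, 208.4], 0.65)]
block_head [(array([627.6, 119.3,  22. ]), [242.0, 232.6], 0.79)]
block_groove [(array([ 743.1, -201.7,   32. ]), [212.1, 172.7], 0.74), (array([622.7,  53.2,  32. ]), [244.0, 216.7], 0.73)]
jig_stop [(array([629. , 153.6,  22. ]), [241.3, 240.0], 0.75), (array([624.2,  75.1,  22. ]), [243.4, 223.5], 0.31)]
[622.8 -63.8  23.6] [ 0.1 -0.1  0.2]
head bottom [[621.7 106.5  12. ]] tail top [[623.6   0.   32. ]]
```

Request:
{"method": "servo_tool", "body": {"deltas": [[255,[0,1.3,0.2],[0,0,0]],[255,[0,1.3,0],[0,0,0]],[255,[0,1.0,0],[0,0,0]],[255,[0,0.4,0],[0,0,0]],[255,[0,0.4,0],[0,0,0]],[255,[0,0.4,0],[0,0,0]],[255,[0,0.4,0],[0,0,0]],[255,[0,0.4,0],[0,0,0]],[255,[0,0.4,0],[0,0,0]],[255,[0,0.4,0],[0,0,0]],[255,[0,0.4,0],[0,0,0]],[255,[0,0.4,0],[0,0,0]],[255,[0,0.4,0],[0,0,0]],[255,[0,0.4,0],[0,0,0]],[255,[0,0.4,0],[0,0,0]],[255,[0,0.4,0],[0,0,0]],[255,[0,0,0],[0,0,0]]]}}

```text
clock: 8.05
position: [626.7, 25.1, 20.3]
tcp_rot: [[-0.999, 0.054, -0.0], [0.054, 0.999, 0.0], [0.0, 0.0, -1.0]]
ft_force: [0.0, 0.6, 1.0]
width: -0.005
finger_force: 0.0
```

Request:
{"method": "servo_tool", "body": {"deltas": [[255,[0,0.2,0],[0,0,0]],[255,[0,0.2,0],[0,0,0]],[255,[0,0,0],[0,0,0]]]}}

```text
clock: 8.3
position: [626.9, 28.5, 20.3]
tcp_rot: [[-0.999, 0.054, -0.0], [0.054, 0.999, 0.0], [0.0, 0.0, -1.0]]
ft_force: [-0.5, -0.1, 0.0]
width: -0.0
finger_force: 0.0
```

Request:
{"method": "servo_tool", "body": {"deltas": [[255,[0,0.2,0],[0,0,0]],[255,[0,0.2,0],[0,0,0]],[255,[0,0.1,0],[0,0,0]],[255,[0,0,0],[0,0,0]]]}}

```text
clock: 8.63
position: [627.2, 33.4, 20.3]
tcp_rot: [[-0.999, 0.054, -0.0], [0.054, 0.999, 0.0], [0.0, 0.0, -1.0]]
ft_force: [-0.1, 0.9, 0.9]
width: -0.002
finger_force: 0.0
```

Run:
```python
from h import *
im=snapshot("side")[:,:,::-1]; cv2.imwrite("pics/c4.png",cv2.resize(im[195:265,205:285],(680,595),interpolation=cv2.INTER_CUBIC)); print(state()["position"],state()["ft_force"])
```

```text
[627.20838797  33.34435401  20.32775723] [ 0.51459957  0.65128896 -0.1679353 ]
```

View pics/c4.png

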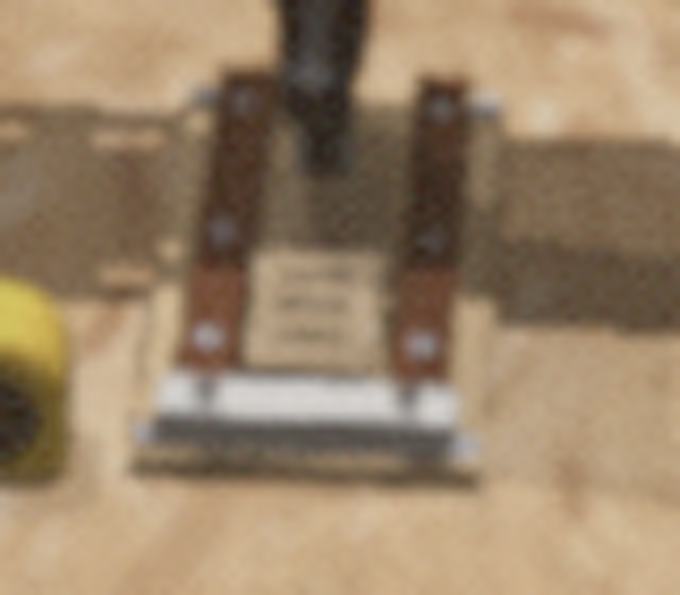

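The block's leading end is now close to the stop, at about (243,238), but there's no stop force yet. I'll continue in small steps.

Request:
{"method": "servo_tool", "body": {"deltas": [[255,[0,0.15,0],[0,0,0]],[255,[0,0.15,0],[0,0,0]],[255,[0,0,0],[0,0,0]]]}}

```text
clock: 8.93
position: [627.4, 36.4, 20.3]
tcp_rot: [[-0.999, 0.054, 0.0], [0.054, 0.999, 0.0], [-0.0, 0.0, -1.0]]
ft_force: [0.2, -1.2, -0.1]
width: 0.005
finger_force: 0.0
```

Request:
{"method": "servo_tool", "body": {"deltas": [[255,[0,0.15,0],[0,0,0]],[255,[0,0.1,0],[0,0,0]],[255,[0,0,0],[0,0,0]]]}}

```text
clock: 9.18
position: [627.5, 38.9, 20.3]
tcp_rot: [[-0.999, 0.054, -0.0], [0.054, 0.999, 0.0], [0.0, 0.0, -1.0]]
ft_force: [0.0, 0.1, -0.1]
width: 0.004
finger_force: 0.0
```

Request:
{"method": "servo_tool", "body": {"deltas": [[255,[0,0.15,0],[0,0,0]],[255,[0,0.1,0],[0,0,0]],[255,[0,0,0],[0,0,0]]]}}

```text
clock: 9.43
position: [627.5, 40.2, 20.3]
tcp_rot: [[-0.999, 0.054, -0.001], [0.054, 0.999, -0.002], [0.0, -0.002, -1.0]]
ft_force: [0.0, -5.3, 0.8]
width: 0.002
finger_force: 2.3
```

Request:
{"method": "servo_tool", "body": {"deltas": [[255,[0,0.1,0],[0,0,0]],[255,[0,0.1,0],[0,0,0]],[255,[0,0,0],[0,0,0]]]}}

```text
clock: 9.68
position: [627.5, 40.5, 20.3]
tcp_rot: [[-0.999, 0.054, -0.001], [0.054, 0.999, -0.004], [0.001, -0.004, -1.0]]
ft_force: [-2.5, -10.6, 1.4]
width: 0.003
finger_force: 5.3
```

Request:
{"method": "servo_tool", "body": {"deltas": [[255,[0,0.1,0],[0,0,0]],[255,[0,0.1,0],[0,0,0]],[255,[0,0,0],[0,0,0]]]}}

```text
clock: 9.93
position: [627.5, 40.8, 20.3]
tcp_rot: [[-0.999, 0.054, -0.001], [0.054, 0.999, -0.006], [0.001, -0.006, -1.0]]
ft_force: [-3.0, -16.3, 1.7]
width: -0.003
finger_force: 8.4
```

The block is firmly against the stop at 16 N. I'll back straight off, then lift.

Request:
{"method": "servo_tool", "body": {"deltas": [[255,[0,-0.3,0],[0,0,0]],[255,[0,-0.6,0],[0,0,0]],[255,[0,-2,0],[0,0,0]],[255,[0,-3,0],[0,0,0]],[255,[0,-3,0],[0,0,0]],[255,[0,-3,0],[0,0,0]],[255,[0,0,-3],[0,0,0]],[255,[0,0,-3],[0,0,0]],[255,[0,0,-3],[0,0,0]],[255,[0,0,-3],[0,0,0]],[255,[0,0,-3],[0,0,0]],[255,[0,0,0],[0,0,0]],[255,[0,0,0],[0,0,0]]]}}

```text
clock: 11.02
position: [623.2, -73.8, 173.4]
tcp_rot: [[-0.999, 0.054, 0.006], [0.054, 0.999, -0.001], [-0.006, -0.001, -1.0]]
ft_force: [-0.1, -0.6, -1.1]
width: 0.0
finger_force: 0.0
```

Run:
```python
from h import *
a,b=snapshot("side")[:,:,::-1],snapshot("top")[:,:,::-1]
cv2.imwrite("pics/c5.png",np.hstack([cv2.resize(x,(400,400),interpolation=cv2.INTER_CUBIC) for x in(a[190:270,205:285],b[150:230,200:280])])); print(state()["position"],state()["ft_force"])
```

```text
[620.88030651 -73.32743964 169.52567308] [-0.53911822  0.05205859 -1.24490372]
```

View pics/c5.png

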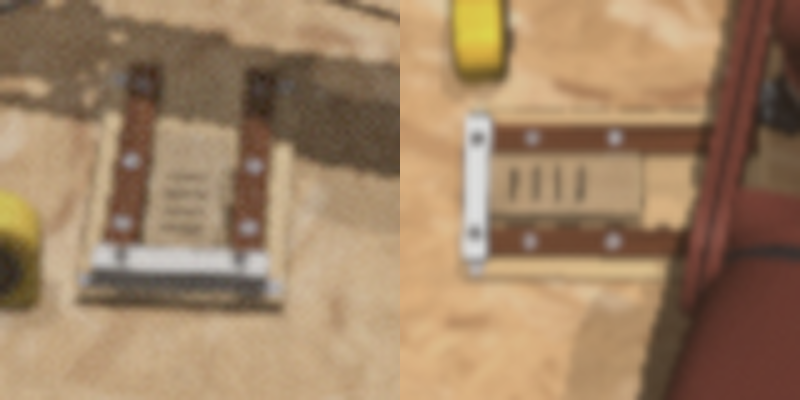

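The top view shows the block lying flat and straight, grooves up, with its end against the stop at column 219 or so. The robot is clear of it, so I'm handing in.

```bash
python3 -c "
from bench import *
print(sign_off())"
```

```text
the job is handed in; nothing more can be done
None
```

I tipped the long off-cut over with the fingers, pushed it home against the stop (16 N at contact) and handed the job in at about 11 s; the last pictures show it flat, grooves up and straight, but sign-off gave no verdict.

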